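# Scrape the bone chips off the prep board into its sweepings drawer

### The arm

A 6-joint arm with a two-finger parallel gripper is mounted at the origin on the work surface; the furniture and walls round the work are solid. World frame = base frame: x ahead of the robot, y to its left, z up, the work surface at z = 0. Lengths are in m, angles in rad, forces in N, time in s.
With the tool pointing down it reaches from about 0.35 to 0.875 m from the base axis. Payload 4.2 kg.
Tool frame: the origin (TCP) lies on the centre line of the jaws, within the pads' length; the fingertips stand 19 mm ahead of it and the grasp point (between the pads) is the TCP; z points along the fingers, y is the line along which they close (so a half turn about z gives the same grasp; the last joint's range is limited). The gripper opens to 87 mm and grips with 3 to 60 N. Pads are 19 mm wide; open, the fingers measure 117 mm over their backs; the gripper's body (75 mm by 190 mm) begins 51 mm behind the grasp point.
Start: joints at [1.543, 0.385, 0.008, 0, -1.194, -0.259], TCP at [0.177, 0.599, 0.242] pointing down, gripper open.
Joint ranges: [-3.14, 3.14], [-1.21, 2.06], [-1.07, 1.41], [-3.16, 2.05], [-2.99, -0.16], [-3.1, 3.1]. Speed limits (rad/s): [2.79, 2.79, 3.14, 3.14, 3.14, 3.14].

### API

Orientations are given as a unit quaternion [w, x, y, z].
In Python, from plant import robot, eyes, status, job_done gives the robot as it stands (robot), with the cameras (eyes), the readings (status) and the job as plain functions.
- The arm moves only by the tool steer_hand, called after "Emit:" as name([rows], argument=value, ...), one row to a line, values as JSON. Schema: {"type":"object","properties":{"motion":{"type":"array","items":{"type":"array","items":{"type":"number"},"minItems":5,"maxItems":5},"minItems":1,"maxItems":8},"force":{"type":"number"},"only":{"type":"string"},"quiet":{"type":"boolean"},"lines":{"type":"string"}},"required":["motion"],"additionalProperties":false}. motion is a list of rows, 1 to 8 of them, each of 5 numbers: dx, dy, dz in m, then a turn about the tool's z in rad, then the opening from 0.0 (shut) to 1.0 (fully open); each row shifts and turns the commanded pose from where the row before left it, along the tool's axes as they then stand; what a row does not reach is not made up. A row lasts 1/8 s, in which the tool goes at most 0.0625 m and 0.188 rad, less where a joint would pass 70% of its speed; a pose out of reach is approached as far as the arm can. The fingers move at their own pace and stop on an object; force is the grip in N (left out, the last holds). Time passes only in rows, so rows that do not move let the fingers close. The tool returns the time, the measured TCP pose, the force, the opening and the grip force at its end. only (a regular expression) keeps the lines of the reply that match it, lines (a string "A,B") keeps lines A to B, and quiet returns only ok. Input that does not fit is refused with a message, and nothing moves.
- status.get_obs(): the state, without advancing time (a new reading comes with each control period).
- eyes.capture(name): name is "scene" or "top" or "wrist"; returns the picture (480x640x3 uint8, red, green, blue); there is no depth.
- eyes.camera_info(name): a dict with "K" (3x3 intrinsics, pixels), "extrinsics" (4x4, takes a point from camera to world coordinates). Camera axes: x right, y down, z forward; pixel columns grow to the right and rows downward; lengths in m; the calibration is good to about 2 mm. A picture is of the moment at which its call begins: read the wrist's pose just before it. camera_info takes no time and is no camera call; for the wrist camera it gives the pose at the moment of the call.
- job_done(): hands the job in; it is judged then, once.
The state is a dict: "t": time; "qpos": joint angles; "dq": joint speeds; "tau": joint torques, N m; "ee_pos": TCP position; "ee_rot": TCP orientation; "wrist_force": force on the tool from outside, world axes, zero at the start; "wrist_torque": the same for the moment, N m; "finger_gap": opening from 0.0 (shut) to 1.0 (fully open); "grip_force": force on a finger pad.
Only numpy, scipy, OpenCV 4.12 (cv2) and the standard library are available. Lean on these libraries where they do the work, as an engineer would, in place of code of your own. Each camera call takes 0.05 s, during which the arm holds its last target. There are 200 camera calls.

### The job

Clear the prep board: pull its sweepings drawer out to the stop, take the scraper block and wipe all five loose bone chips over the board's open edge into the drawer, without touching them with the fingers or spilling any on the bench. Finish with the scraper standing upright in its rest behind the board's back rail and the drawer pushed fully shut with all the chips in it; leave the jar, the bottle and the roll of tape where they stand.

Things in the scene. Friction and masses are not known exactly. Their poses are not given: they have to be found in the camera images.
- prep_board: wooden prep board station, fixed to the bench, about 280 mm long (its x), 200 wide (its y) and 68 high, turned so that its -x end (the drawer end) points to the robot's left; origin at the centre of its underside, z up. Side rails and a back rail stand round a flat grey work surface; behind the back rail (+x end) is the scraper's rest
- board_center (a point): centre of the grey work surface, 56 mm above the bench, straight above the station's origin; axes like the board's. The surface spans x -103 to +100 mm and y -82 to +82 mm from here; rails 12 mm high bound it at y = +-82 mm (18 mm wide) and at the back, x = +100 mm (12 mm wide)
- edge (a point): middle of the work surface's front edge, 103 mm from its centre along -x, 56 mm above the bench. No fixed rail here: the drawer's front, 198 mm wide, rises to the rails' height (68 mm) and closes this edge while the drawer is shut; with the drawer drawn the edge is open and chips pushed over it drop about 45 mm into the drawer
- drawer (a joint): sweepings drawer under the board, m: 0 = fully shut, 0.110 = out to its stop; slides along the board's -x, drags with about 1.5 N plus light damping, stays where it is left, may start up to 15 mm ajar. Inside 112 mm long (x) by 180 wide (y), walls 30 high at sides and back; the front is 9 mm thick; all but the front slides under the board
- handle (a point): middle of the steel bar handle on the drawer's front: round bar 10 mm thick, 84 mm long along the board's y, at 50 mm above the bench, its axis 37 mm out from the drawer's front (-x); axes like the board's; moves with the drawer. It can be pinched from above, one finger between bar and front
- drawer_floor (a point): centre of the drawer's inner floor, 10.5 mm above the bench; axes like the board's; moves with the drawer
- rest (a point): centre of the scraper's rest, at its floor 56 mm above the bench, 136 mm behind the board's origin (+x of the board); the recess is 48 mm (board's x) by 116 mm (board's y) inside, bounded by the 12 mm back rail and an 8 mm rim on the other three sides; axes like the board's
- scraper: scraper block of pale wood with a flat black rubber sole, standing on its sole on the bench, to the right of the board; 150 g. Sole 36 mm (its x) by 100 mm (its y), block top at z 20; above it an upright grip 24 mm thick (x) and 76 mm long (y) from z 20 to z 55. Origin at the centre of the sole, z up; either long face wipes (same both ways)
- chip_0: loose tan bone chip, irregular, 23x29x6 mm lying flat, one of five on the board; origin at the centre of its underside as it lies at the start
- chip_1: loose tan bone chip, irregular, 25x31x7 mm lying flat, one of five on the board; origin at the centre of its underside as it lies at the start
- chip_2: loose brown bone chip, irregular, 19x24x6 mm lying flat, one of five on the board; origin at the centre of its underside as it lies at the start
- chip_3: loose brown bone chip, irregular, 19x24x6 mm lying flat, one of five on the board; origin at the centre of its underside as it lies at the start
- chip_4: loose tan bone chip, irregular, 25x31x7 mm lying flat, one of five on the board; origin at the centre of its underside as it lies at the start
- blue_cap_jar: bystander: small jar with a blue cap, 61 mm wide, 59 mm high, on the bench on the far side of the board; origin at the centre of its underside
- dropper_bottle: bystander: dark dropper bottle, 56 mm wide, 162 mm high, on the bench on the far side of the board near its drawer end; origin at the centre of its underside
- tape_roll: bystander: roll of pale green tape lying flat, 67 mm wide, 19 mm high, on the bench on the near side of the board; origin at the centre of its underside

How it is judged:
By the outcome, as a careful person would: the job done as asked, in the order asked, and still so for the second after the job is handed in, with the robot touching nothing.
It also fails if it takes over 72 s, if anything falls off the work surface, if the arm or the gripper's body presses on something with over 40 N, if the wrist force passes 120 N, or if a joint passes its speed limit or range.

## Working session

There is one attempt and no reset: what is moved stays moved. The work goes in short steps, Python scripts to look and compute and a tool call to move; the robot and the scene stay as the last step left them, time stands still between calls to the robot, and variables do not carry over. Pictures are saved under pics/ and viewed, at most 12 in all, crops included, and the job is handed in when it is done.

```bash
ls; mkdir -p pics; python3 - <<'E'
from plant import robot, eyes, status, job_done
import cv2,numpy as np
o=status.get_obs();print(o['t'],o['ee_pos'],o['ee_rot'],o['finger_gap'])
for n in("top","scene"):
    im=eyes.capture(n);cv2.imwrite(f'pics/{n}0.png',im[:,:,::-1])
    i=eyes.camera_info(n);print(n,np.round(i['K'],1).tolist(),np.round(i['extrinsics'],4).tolist())
E
```

```text
pics
plant.py
0.0 [0.17661106 0.59892453 0.24043751] [ 1.11265068e-03  9.89726945e-01 -1.42966174e-01 -1.00024758e-04] 0.998501913654398
top [[558.2, 0.0, 325.8], [0.0, 558.2, 236.6], [0.0, 0.0, 1.0]] [[0.0002, -0.9983, 0.0583, 0.5318], [-1.0, -0.0007, -0.0089, -0.0717], [0.0089, -0.0583, -0.9983, 1.0249], [0.0, 0.0, 0.0, 1.0]]
scene [[500.7, 0.0, 322.2], [0.0, 500.7, 241.7], [0.0, 0.0, 1.0]] [[-0.8723, -0.2547, 0.4174, 0.2019], [-0.4888, 0.4792, -0.729, 0.6057], [-0.0143, -0.8399, -0.5425, 0.584], [0.0, 0.0, 0.0, 1.0]]
```

View pics/top0.png

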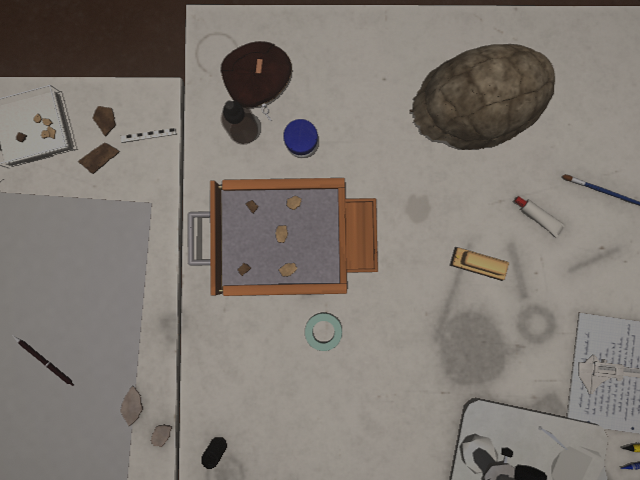

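View pics/scene0.png

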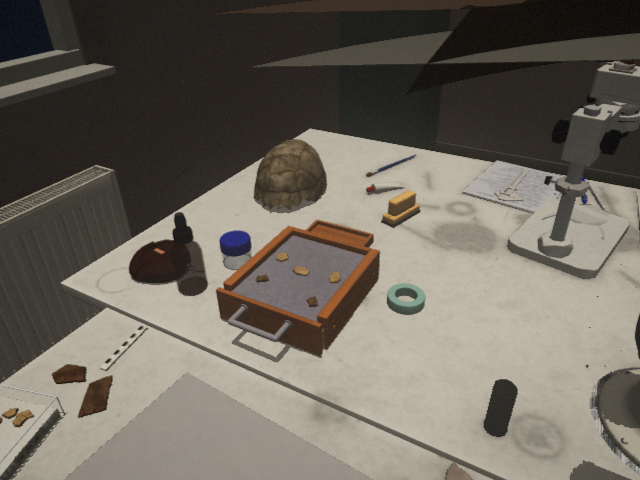

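The top view shows the board (grey surface about (220-340, 188-286)), with the drawer slightly ajar and its handle at about (200,238). The five chips are at (252,207), (294,202), (281,234), (244,269) and (289,270). The scraper is at about (479,263), the jar at (300,138), the bottle at (240,122) and the tape at (323,331). The scene view agrees.

```bash
cat > h.py <<'E'
from plant import robot, eyes, status, job_done
import cv2,numpy as np
from scipy.spatial.transform import Rotation as R
def ray(i,p,z):
    K,E=np.array(i['K']),np.array(i['extrinsics'])
    d=E[:3,:3]@np.linalg.inv(K)@np.array([p[0],p[1],1.]);c=E[:3,3]
    return (c+d*(z-c[2])/d[2])
def blobs(im,lo,hi,box,amin):
    m=cv2.inRange(cv2.cvtColor(im,cv2.COLOR_RGB2HSV),lo,hi);k=np.zeros_like(m);x0,y0,x1,y1=box;k[y0:y1,x0:x1]=m[y0:y1,x0:x1]
    return [c for c in cv2.findContours(k,cv2.RETR_EXTERNAL,cv2.CHAIN_APPROX_NONE)[0] if cv2.contourArea(c)>amin]
def rect(i,c,z):
    p=np.array([ray(i,q,z)[:2] for q in c.reshape(-1,2)],np.float32);return cv2.minAreaRect(p)
def tool(o=None):
    o=o or status.get_obs();w,x,y,z=o['ee_rot'];return np.array(o['ee_pos']),R.from_quat([x,y,z,w]).as_matrix()
E
python3 - <<'E'
from h import *
im=cv2.imread('pics/top0.png')[:,:,::-1].copy();i=eyes.camera_info('top')
hsv=cv2.cvtColor(im,cv2.COLOR_RGB2HSV)
for n,p in dict(wood=(280,184),surf=(300,240),chipt=(294,203),chipb=(252,207),handle=(191,238),scr=(480,268),scr2=(457,252)).items(): print(n,hsv[p[1],p[0]])
c=blobs(im,(0,100,60),(20,255,255),(205,170,390,300),300)
for k in c: print('wood',cv2.boundingRect(k),rect(i,k,.068))
c=blobs(im,(15,60,90),(35,255,255),(440,235,520,290),50)
for k in c: print('scr',cv2.boundingRect(k),rect(i,k,.0),rect(i,k,.02),rect(i,k,.055))
big=cv2.resize(im[170:305,180:390],None,fx=3.8,fy=3.8,interpolation=cv2.INTER_CUBIC);cv2.imwrite('pics/c1.png',big[:,:,::-1])
big=cv2.resize(im[235:290,440:520],None,fx=8,fy=8,interpolation=cv2.INTER_CUBIC);cv2.imwrite('pics/c2.png',big[:,:,::-1])
E
```

```text
wood [ 11 153 135]
surf [165  15 103]
chipt [ 15  99 129]
chipb [ 15 109  77]
handle [174  11 116]
scr [ 15 112  89]
scr2 [ 16 123 154]
wood (210, 181, 6, 114) ((0.58659827709198, 0.11396930366754532), (0.19410185515880585, 0.008601841516792774), 0.7043627500534058)
wood (222, 178, 156, 118) ((0.5891709923744202, -0.03435806930065155), (0.1988936811685562, 0.26553264260292053), 1.0595371723175049)
scr (453, 248, 56, 32) ((0.5431113839149475, -0.36523890495300293), (0.09926538169384003, 0.034238409250974655), 73.74781799316406) ((0.5428913235664368, -0.3595116436481476), (0.0973282903432846, 0.03357028588652611), 73.747802734375) ((0.5425060987472534, -0.34948867559432983), (0.09393837302923203, 0.032401036471128464), 73.74784088134766)
```

View pics/c1.png

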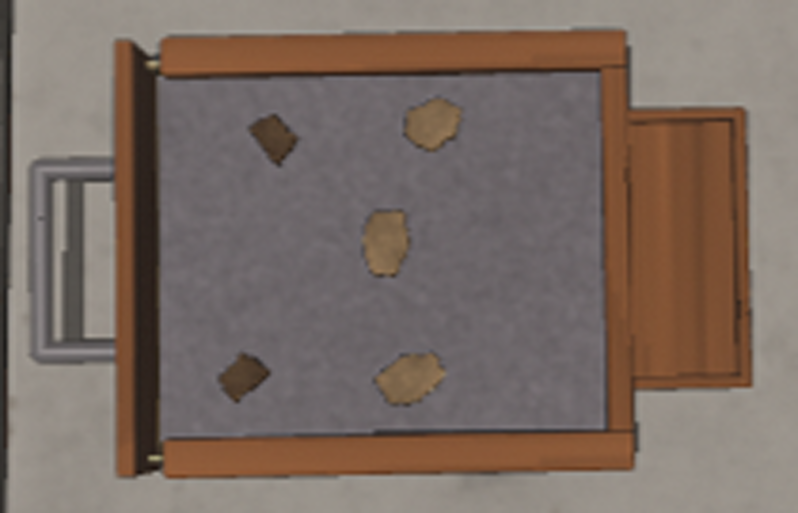

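View pics/c2.png

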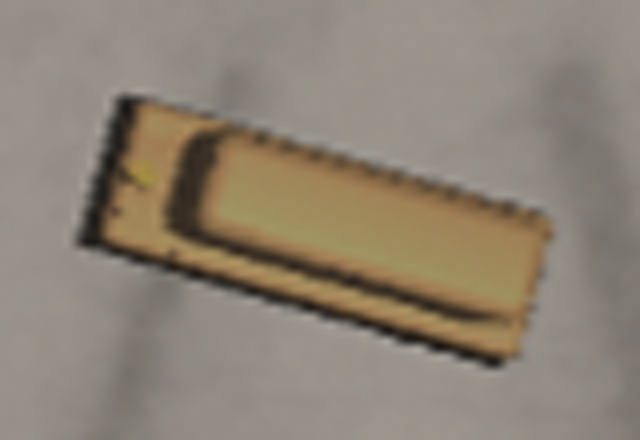

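The crops resolve the surface corners, handle bar, drawer front and rest. They also show the scraper's grip, which leans about 15° in the image, and its block top.

```bash
python3 - <<'E'
from h import *
i=eyes.camera_info('top')
f=lambda u,v,z:np.round(ray(i,(180+(u+.5)/3.8-.5,170+(v+.5)/3.8-.5),z)[:2],4)
g=lambda u,v,z:np.round(ray(i,(440+(u+.5)/8-.5,235+(v+.5)/8-.5),z)[:2],4)
S=[f(*p,.056) for p in((157,78),(600,70),(606,430),(160,437))];print('surf FL BL BR FR',S,np.mean(S,0))
print('len',np.linalg.norm(S[0]-S[1]),np.linalg.norm(S[0]-S[3]))
print('frontout',f(117,40,.068),f(117,475,.068),'railouter',f(628,32,.068),f(632,465,.068))
print('handle',f(40,160,.052),f(40,360,.052))
print('restrim out',f(745,108,.06),f(751,386,.06))
G=[g(*p,.055) for p in((215,130),(550,212),(520,322),(190,235))];print('grip',G,np.mean(G,0))
B=[g(*p,.02) for p in((135,98),(100,243),(505,358))];print('block',B)
for n,p in dict(c2=(272,138),c0=(433,124),c1=(386,242),c3=(244,377),c4=(410,378)).items(): print(n,f(*p,.06))
p,M=tool();print(p,M.round(3).tolist())
E
```

```text
surf FL BL BR FR [array([0.6694, 0.1026]), array([ 0.6734, -0.1008]), array([ 0.5084, -0.1034]), array([0.5052, 0.0994])] [ 5.891e-01 -5.500e-04]
len 0.20343932756475577 0.16423117852588165
frontout [0.6851 0.1188] [0.4885 0.1163] railouter [ 0.6891 -0.1132] [ 0.493  -0.1146]
handle [0.632  0.1566] [0.5402 0.1553]
restrim out [ 0.6554 -0.1671] [ 0.5284 -0.1692]
grip [array([ 0.5639, -0.3253]), array([ 0.5461, -0.3981]), array([ 0.5222, -0.3911]), array([ 0.541 , -0.3195])] [ 0.5433 -0.3585]
block [array([ 0.5722, -0.3165]), array([ 0.5396, -0.3081]), array([ 0.5137, -0.3991])]
c2 [0.6414 0.0492]
c0 [ 0.6479 -0.0243]
c1 [ 0.5938 -0.0031]
c3 [0.5324 0.061 ]
c4 [ 0.532  -0.0143]
[0.17661709 0.59898722 0.24055474] [[0.959, -0.283, -0.0], [-0.283, -0.959, -0.002], [0.0, 0.002, -1.0]]
```

Emit:
steer_hand([
  [0, 0, 0, -0.1525, 0.3],
  [0, 0, 0, -0.1525, 0.3],
  [0.04, 0.045, 0, 0, 0.3],
  [0.04, 0.045, 0, 0, 0.3],
  [0.04, 0.045, 0, 0, 0.3],
  [0.04, 0.045, 0, 0, 0.3],
  [0.04, 0.045, 0, 0, 0.3],
  [0.04, 0.045, 0, 0, 0.3],
], force=25)

```text
t: 1.1
ee_pos: [0.4225, 0.3322, 0.2413]
ee_rot: [0.0, 1.0, 0.009, -0.0]
wrist_force: [0.3, 1.1, -0.8]
finger_gap: 0.309
grip_force: 0.0
```

Emit:
steer_hand([
  [0.04, 0.045, 0, 0, 0.3],
  [0.04, 0.045, 0, 0, 0.3],
  [0.04, 0.045, 0.02, 0, 0.3],
  [0.04, 0.045, 0.03, 0, 0.3],
  [0, 0, 0.03, 0, 0.3],
  [0, 0, 0, 0, 0.3],
])

```text
t: 1.85
ee_pos: [0.5798, 0.159, 0.1608]
ee_rot: [0.002, 1.0, 0.008, -0.003]
wrist_force: [-0.9, -0.4, -0.1]
finger_gap: 0.303
grip_force: 0.0
```

Emit:
steer_hand([
  [0.006, 0.004, 0.03, 0, 0.3],
  [0, 0, 0.03, 0, 0.3],
  [0, 0, 0, 0, 0.3],
])

```text
t: 2.22
ee_pos: [0.5863, 0.157, 0.1032]
ee_rot: [0.001, 1.0, 0.01, -0.002]
wrist_force: [0.0, 0.2, 0.7]
finger_gap: 0.304
grip_force: 0.0
```

```bash
python3 - <<'E'
from h import *
im=eyes.capture('wrist');cv2.imwrite('pics/w1.png',im[:,:,::-1])
E
```

```text
(no output)
```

View pics/w1.png

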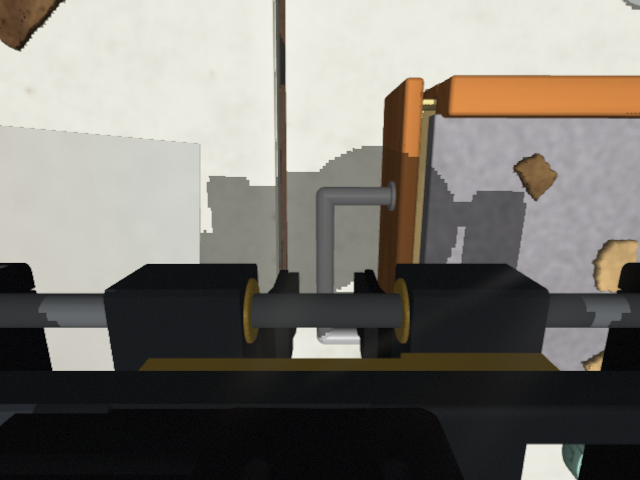

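The bar (column about 325) lies centred between the fingers (inner faces at about 293 and 360), so I descend and pinch it.

Emit:
steer_hand([
  [0, 0, 0.03, 0, 0.3],
  [0, 0, 0.023, 0, 0.3],
  [0, 0, 0, 0, 0.3],
  [0, 0, 0, 0, 0.05],
  [0, 0, 0, 0, 0.05],
  [0, 0, 0, 0, 0.05],
], force=25)

```text
t: 3.02
ee_pos: [0.5884, 0.1573, 0.0526]
ee_rot: [-0.001, 1.0, 0.009, 0.001]
wrist_force: [-0.7, 1.1, 3.7]
finger_gap: 0.105
grip_force: 25.0
```

Emit:
steer_hand([
  [0, -0.01, 0, 0, 0.05],
  [0, -0.02, 0, 0, 0.05],
  [0, -0.02, 0, 0, 0.05],
  [0, -0.02, 0, 0, 0.05],
  [0, -0.02, 0, 0, 0.05],
  [0, -0.01, 0, 0, 0.05],
  [0, 0, 0, 0, 0.05],
])

```text
t: 3.9
ee_pos: [0.5866, 0.259, 0.0525]
ee_rot: [-0.001, 1.0, 0.01, 0.002]
wrist_force: [-1.3, 1.2, 4.9]
finger_gap: 0.106
grip_force: 25.0
```

Emit:
steer_hand([
  [0, -0.004, 0, 0, 0.05],
  [0, -0.004, 0, 0, 0.05],
  [0, 0, 0, 0, 0.05],
])

```text
t: 4.28
ee_pos: [0.5864, 0.2601, 0.0525]
ee_rot: [0.004, 1.0, 0.009, -0.001]
wrist_force: [4.9, -16.1, 8.4]
finger_gap: 0.104
grip_force: 25.0
```

Emit:
steer_hand([
  [0, 0.005, 0, 0, 0.05],
  [0, 0, 0, 0, 0.3],
  [0, 0, 0, 0, 0.3],
  [0, 0, 0, 0, 0.3],
  [0, 0, -0.03, 0, 0.3],
  [0, 0, -0.05, 0, 0.3],
  [0, 0, -0.05, 0, 0.6],
  [0, 0, -0.03, 0, 0.6],
])

```text
t: 5.28
ee_pos: [0.5861, 0.2604, 0.2139]
ee_rot: [-0.001, 1.0, 0.009, 0.002]
wrist_force: [0.9, 0.0, -1.0]
finger_gap: 0.444
grip_force: 0.0
```

```bash
python3 - <<'E'
from h import *
o=status.get_obs();p,M=tool(o);print(o['t'],p,np.round(o['qpos'],3))
d=np.array([.543,-.3595,0.2])-p;print(M.T@d)
im=eyes.capture('top');i=eyes.camera_info('top');cv2.imwrite('pics/t2.png',im[:,:,::-1])
E
```

```text
5.275 [0.58612821 0.26040719 0.2138644 ] [ 0.67   0.43   0.007  0.    -1.145  0.919]
[-0.05484333  0.6190087   0.01255503]
```

Emit:
steer_hand([
  [-0.005, 0.056, 0, 0, 0.6],
  [-0.005, 0.056, 0, 0, 0.6],
  [-0.005, 0.056, 0, 0, 0.6],
  [-0.005, 0.056, 0, 0, 0.6],
  [-0.005, 0.056, 0, 0, 0.6],
  [-0.005, 0.056, 0, 0, 0.6],
  [-0.005, 0.056, 0, 0, 0.6],
  [-0.005, 0.056, 0, 0, 0.6],
])

```text
t: 6.32
ee_pos: [0.5534, -0.1904, 0.2104]
ee_rot: [-0.0, 1.0, 0.009, -0.0]
wrist_force: [0.2, 0.7, -0.1]
finger_gap: 0.601
grip_force: 0.0
```

Emit:
steer_hand([
  [-0.005, 0.056, 0, 0, 0.6],
  [-0.005, 0.056, 0, 0, 0.6],
  [-0.005, 0.059, 0, 0, 0.6],
  [0, 0, 0, 0.1845, 0.6],
  [0, 0, 0, 0.1845, 0.6],
  [0, 0, 0, 0.1845, 0.6],
  [0, 0, 0, 0.1845, 0.6],
  [0, 0, 0, 0.1845, 0.6],
])

```text
t: 7.32
ee_pos: [0.5418, -0.3598, 0.21]
ee_rot: [-0.0, 0.898, -0.44, -0.001]
wrist_force: [0.5, 0.7, 0.9]
finger_gap: 0.599
grip_force: 0.0
```

Emit:
steer_hand([
  [0, 0, 0, 0.1845, 0.6],
  [0, 0, 0, 0.1845, 0.6],
  [0, 0, 0, 0.1845, 0.6],
  [0, 0, 0, 0.1845, 0.6],
  [0, 0, 0, 0.1845, 0.6],
  [0, 0, 0, 0, 0.6],
])

```text
t: 8.07
ee_pos: [0.5418, -0.3599, 0.2102]
ee_rot: [-0.0, -0.612, 0.791, 0.001]
wrist_force: [-0.4, -0.3, 0.2]
finger_gap: 0.599
grip_force: 0.0
```

```bash
python3 - <<'E'
from h import *
o=status.get_obs();p,M=tool(o);print(o['t'],p,np.round(o['qpos'],3),M.round(3).tolist())
im=eyes.capture('top');i=eyes.camera_info('top');cv2.imwrite('pics/t3.png',im[:,:,::-1])
im=eyes.capture('wrist');iw=eyes.camera_info('wrist');cv2.imwrite('pics/w3.png',im[:,:,::-1])
K,E=np.array(iw['K']),np.array(iw['extrinsics']);print(K.round(1).tolist(),E.round(4).tolist())
for c in blobs(im,(10,60,60),(35,255,255),(0,0,640,480),800):
    print(cv2.boundingRect(c),rect(iw,c,.02),rect(iw,c,.055))
E
```

```text
8.075 [ 0.54181246 -0.35987788  0.2101628 ] [-0.338  0.45   0.031 -0.    -1.153  0.085] [[-0.251, -0.968, -0.001], [-0.968, 0.251, 0.001], [-0.0, 0.001, -1.0]]
[[360.0, 0.0, 326.0], [0.0, 360.0, 240.3], [0.0, 0.0, 1.0]] [[-0.968, 0.2434, 0.0603, 0.5272], [0.2508, 0.9396, 0.2328, -0.4229], [-0.0, 0.2405, -0.9706, 0.3531], [0.0, 0.0, 0.0, 1.0]]
(0, 218, 77, 75) ((0.8298265337944031, -0.39912647008895874), (0.048527125269174576, 0.08114989846944809), 29.347631454467773) ((0.7980291247367859, -0.4016232192516327), (0.04342864826321602, 0.07262381166219711), 29.347553253173828)
(0, 183, 50, 40) ((0.8083006143569946, -0.4509219527244568), (0.027802372351288795, 0.04897432029247284), 41.4322509765625) ((0.7787649035453796, -0.4479767084121704), (0.02488127164542675, 0.04382877051830292), 41.43217849731445)
(307, 172, 39, 102) ((0.5443910360336304, -0.3582342863082886), (0.09755053371191025, 0.033883191645145416), 73.70149993896484) ((0.5425831079483032, -0.3650272786617279), (0.08730132132768631, 0.030323196202516556), 73.70146942138672)
```

View pics/w3.png

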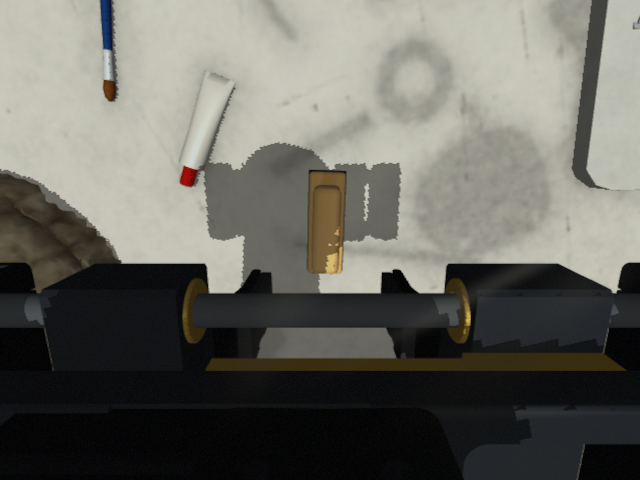

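The wrist view shows the scraper at (308-345, 172-272), upright and centred between the fingers, almost aligned with them. A small turn and shift, then down and grip.

Emit:
steer_hand([
  [-0.002, -0.002, 0.04, 0.03, 0.6],
  [0, 0, 0.05, 0, 0.6],
  [0, 0, 0.04, 0, 0.6],
  [0, 0, 0.025, 0, 0.6],
  [0, 0, 0.012, 0, 0.6],
  [0, 0, 0, 0, 0.6],
  [0, 0, 0, 0, 0.1],
  [0, 0, 0, 0, 0.1],
], force=40)

```text
t: 9.18
ee_pos: [0.545, -0.3591, 0.0454]
ee_rot: [0.001, -0.599, 0.801, -0.001]
wrist_force: [-0.3, -0.4, -0.5]
finger_gap: 0.453
grip_force: 0.0
```

Emit:
steer_hand([
  [0, 0, 0, 0, 0.1],
  [0, 0, 0, 0, 0.1],
  [0, 0, 0, 0, 0.1],
])

```text
t: 9.55
ee_pos: [0.5438, -0.3586, 0.0445]
ee_rot: [-0.0, -0.599, 0.801, 0.0]
wrist_force: [-2.5, 2.2, 4.7]
finger_gap: 0.269
grip_force: 40.0
```

Emit:
steer_hand([
  [0, 0, -0.03, 0, 0.1],
  [0, 0, -0.05, 0, 0.1],
  [0, 0, -0.05, 0, 0.1],
  [0, 0, -0.03, -0.1875, 0.1],
  [0, 0, 0, -0.1875, 0.1],
  [0, 0, 0, -0.1875, 0.1],
  [0, 0, 0, -0.1875, 0.1],
  [0, 0, 0, -0.1875, 0.1],
])

```text
t: 10.55
ee_pos: [0.5443, -0.3586, 0.203]
ee_rot: [-0.0, 0.898, -0.441, -0.0]
wrist_force: [0.2, -0.8, -2.5]
finger_gap: 0.272
grip_force: 40.0
```

Emit:
steer_hand([
  [0, 0, 0, -0.1875, 0.1],
  [0, 0, 0, -0.1875, 0.1],
  [0, 0, 0, -0.1875, 0.1],
  [0, 0, 0, -0.1875, 0.1],
  [0, 0, 0, -0.1875, 0.1],
  [0, 0, 0, 0, 0.1],
])

```text
t: 11.3
ee_pos: [0.5443, -0.3586, 0.2031]
ee_rot: [-0.0, 1.0, 0.008, -0.0]
wrist_force: [-0.6, -0.6, -1.6]
finger_gap: 0.274
grip_force: 40.0
```

```bash
cat >> h.py <<'E'
C=np.array([.589,-.002]);BX=np.array([.018,-1.]);BY=np.array([1.,.018])
def go(xb,yb,z=None):
    p,M=tool();t=np.r_[C+xb*BX+yb*BY,p[2] if z is None else z]
    print('tool d',(M.T@(t-p)).round(4),'yaw',round(np.arctan2(M[1,0],M[0,0]),4),'board',round(float((p[:2]-C)@BX),4),round(float((p[:2]-C)@BY),4),p[2].round(4))
E
python3 -c "
from h import *
go(.075,.029,.14)"
```

```text
tool d [ 0.0795 -0.2809  0.0633] yaw 0.0158 board 0.3558 -0.0511 0.2031
```

Emit:
steer_hand([
  [0.016, -0.056, 0, 0, 0.1],
  [0.016, -0.056, 0, 0, 0.1],
  [0.016, -0.056, 0, 0, 0.1],
  [0.016, -0.056, 0.02, 0, 0.1],
  [0.0155, -0.057, 0.03, 0, 0.1],
  [0, 0, 0.013, 0, 0.1],
  [0, 0, 0, 0, 0.1],
])

```text
t: 12.18
ee_pos: [0.6171, -0.0795, 0.1412]
ee_rot: [0.0, 1.0, 0.008, -0.002]
wrist_force: [0.5, -0.3, -0.8]
finger_gap: 0.277
grip_force: 40.0
```

```bash
python3 - <<'E'
from h import *
go(.075,.029,.1005)
for n in('top','scene'):
    im=eyes.capture(n);cv2.imwrite(f'pics/{n}4.png',im[:,:,::-1])
a=cv2.imread('pics/top4.png')[165:305,130:390];b=cv2.imread('pics/scene4.png')[190:360,190:420]
cv2.imwrite('pics/m4.png',np.vstack([cv2.resize(a,(560,300),interpolation=2),cv2.resize(b,(560,300),interpolation=2)]))
E
```

```text
tool d [ 0.0024 -0.0029  0.0407] yaw 0.0168 board 0.078 0.0267 0.1412
```

View pics/m4.png

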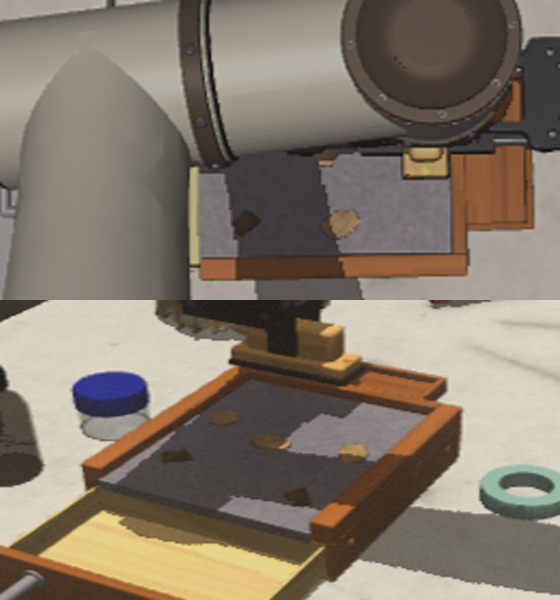

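The chips are undisturbed and the drawer is open. The scraper is held level over the back corner of the far lane, so I lower it to contact.

Emit:
steer_hand([
  [0.002, -0.003, 0.02, 0, 0.1],
  [0, 0, 0.012, 0, 0.1],
  [0, 0, 0.005, 0, 0.1],
  [0, 0, 0, 0, 0.1],
])

```text
t: 12.78
ee_pos: [0.6198, -0.0771, 0.1058]
ee_rot: [0.0, 1.0, 0.009, 0.0]
wrist_force: [-0.5, -0.2, -1.9]
finger_gap: 0.275
grip_force: 40.0
```

```bash
python3 -c "
from h import *
go(.075,.029,.1005);i=eyes.camera_info('top')
for q in((317,247.6),(338,247.6)): 
  w=ray(i,q,.12)[:2]-C; print(w@BX,w@BY)"
```

```text
tool d [-0.0005 -0.0006  0.0053] yaw 0.0174 board 0.0757 0.0295 0.1058
0.06307969189680093 -0.023340203558673042
0.09714523869677633 -0.02393389330314352
```

Emit:
steer_hand([
  [0, 0, 0.004, 0, 0.1],
  [0, 0, 0.0015, 0, 0.1],
  [0, 0, 0, 0, 0.1],
])

```text
t: 13.15
ee_pos: [0.62, -0.0766, 0.1005]
ee_rot: [0.0, 1.0, 0.009, 0.0]
wrist_force: [-0.3, 0.2, -0.9]
finger_gap: 0.272
grip_force: 40.0
```

Emit:
steer_hand([
  [0, 0, 0.001, 0, 0.1],
  [0, 0, 0, 0, 0.1],
])

```text
t: 13.4
ee_pos: [0.62, -0.0765, 0.1005]
ee_rot: [0.0, 1.0, 0.009, 0.0]
wrist_force: [-2.5, 0.7, 5.9]
finger_gap: 0.27
grip_force: 40.0
```

Emit:
steer_hand([
  [0, 0, 0.001, 0, 0.1],
  [0, 0, 0, 0, 0.1],
])

```text
t: 13.65
ee_pos: [0.62, -0.0766, 0.1005]
ee_rot: [0.0, 1.0, 0.009, 0.001]
wrist_force: [-4.2, 1.3, 9.0]
finger_gap: 0.272
grip_force: 40.0
```

Emit:
steer_hand([
  [0, -0.01, -0.001, 0, 0.1],
  [0, -0.015, 0, 0, 0.1],
  [0, -0.015, 0, 0, 0.1],
  [0, -0.015, 0, 0, 0.1],
  [0, -0.015, 0, 0, 0.1],
  [0, -0.015, 0, 0, 0.1],
  [0, -0.015, 0, 0, 0.1],
  [0, -0.015, 0, 0, 0.1],
])

```text
t: 14.65
ee_pos: [0.6186, 0.0385, 0.1005]
ee_rot: [0.001, 1.0, 0.01, 0.001]
wrist_force: [0.7, -5.8, 6.5]
finger_gap: 0.273
grip_force: 40.0
```

```bash
python3 -c "
from h import *
go(-.1,.029)"
```

```text
tool d [-0.0012 -0.0601 -0.0001] yaw 0.0194 board -0.04 0.0303 0.1005
```

Emit:
steer_hand([
  [-0.001, -0.015, 0, 0, 0.1],
  [0, -0.015, 0, 0, 0.1],
  [0, -0.015, 0, 0, 0.1],
  [0, -0.014, 0, 0, 0.1],
  [0, 0, 0, 0, 0.1],
])

```text
t: 15.28
ee_pos: [0.6163, 0.099, 0.1004]
ee_rot: [-0.0, 1.0, 0.01, 0.001]
wrist_force: [-1.0, -0.7, 7.5]
finger_gap: 0.269
grip_force: 40.0
```

```bash
python3 - <<'E'
from h import *
go(-.1,.029)
im=eyes.capture('scene');cv2.imwrite('pics/s5.png',cv2.resize(im[190:400,150:450,::-1],None,fx=2.5,fy=2.5,interpolation=2))
E
```

```text
tool d [-0.0001  0.0004 -0.    ] yaw 0.0202 board -0.1005 0.0291 0.1004
```

View pics/s5.png

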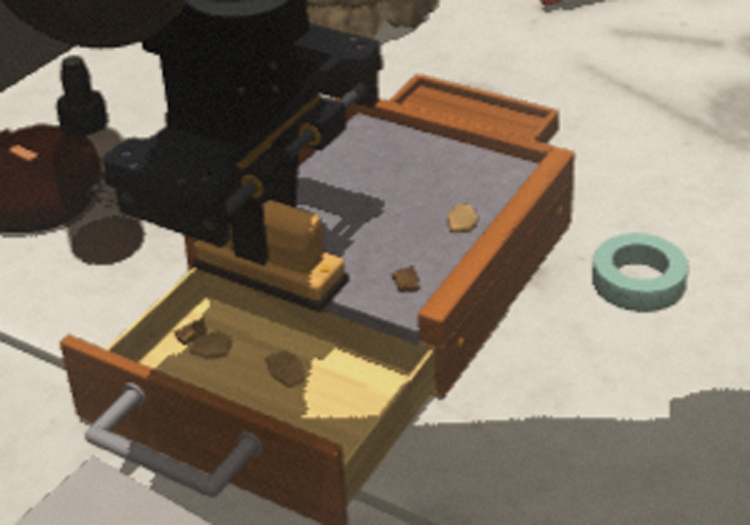

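Three chips are in the drawer, at about (190,330), (210,345) and (288,368). Two remain in the near lane, at (405,278) and (462,217). Now the second pass.

Emit:
steer_hand([
  [0, 0, -0.02, 0, 0.1],
  [0, 0, -0.03, 0, 0.1],
  [-0.0145, 0.044, 0, 0, 0.1],
  [-0.0145, 0.044, 0, 0, 0.1],
  [-0.0145, 0.044, 0, 0, 0.1],
  [-0.0145, 0.044, 0, 0, 0.1],
  [0, 0, 0, 0, 0.1],
])

```text
t: 16.2
ee_pos: [0.5591, -0.081, 0.1479]
ee_rot: [-0.0, 1.0, 0.007, -0.001]
wrist_force: [-0.0, 0.4, -1.6]
finger_gap: 0.272
grip_force: 40.0
```

```bash
python3 -c "
from h import *
go(.075,-.029,.1005)"
```

```text
tool d [ 0.0024 -0.0034  0.0474] yaw 0.0143 board 0.0784 -0.0313 0.1479
```

Emit:
steer_hand([
  [0.002, -0.003, 0.02, -0.003, 0.1],
  [0, 0, 0.018, 0, 0.1],
  [0, 0, 0.006, 0, 0.1],
  [0, 0, 0.003, 0, 0.1],
  [0, 0, 0.001, 0, 0.1],
  [0, 0, 0, 0, 0.1],
])

```text
t: 16.95
ee_pos: [0.5632, -0.0765, 0.1017]
ee_rot: [-0.0, 1.0, 0.011, 0.001]
wrist_force: [-0.4, -0.2, -1.4]
finger_gap: 0.274
grip_force: 40.0
```

```bash
python3 -c "
from h import *
go(.075,-.029,.1005)"
```

```text
tool d [-0.0018  0.001   0.0012] yaw 0.0213 board 0.074 -0.0272 0.1017
```

Emit:
steer_hand([
  [-0.0015, 0, 0.002, 0.003, 0.1],
  [0, 0, 0, 0, 0.1],
  [0, -0.01, 0, 0, 0.1],
  [0, -0.015, 0, 0, 0.1],
  [0, -0.015, 0, 0, 0.1],
  [0, -0.015, 0, 0, 0.1],
  [0, -0.015, 0, 0, 0.1],
  [0, -0.015, 0, 0, 0.1],
])

```text
t: 17.95
ee_pos: [0.5602, 0.008, 0.1005]
ee_rot: [0.001, 1.0, 0.01, 0.001]
wrist_force: [0.6, -5.8, 5.7]
finger_gap: 0.275
grip_force: 40.0
```

```bash
python3 -c "
from h import *
go(-.1,-.029)"
```

```text
tool d [-0.0003 -0.0895 -0.0002] yaw 0.019 board -0.0105 -0.0286 0.1005
```

Emit:
steer_hand([
  [0, -0.015, 0, 0, 0.1],
  [0, -0.015, 0, 0, 0.1],
  [0, -0.015, 0, 0, 0.1],
  [0, -0.015, 0, 0, 0.1],
  [0, -0.015, 0, 0, 0.1],
  [0, -0.013, 0, 0, 0.1],
  [0, 0, 0, 0, 0.1],
])

```text
t: 18.82
ee_pos: [0.5583, 0.097, 0.1005]
ee_rot: [0.0, 1.0, 0.01, 0.0]
wrist_force: [-2.0, 0.1, 7.8]
finger_gap: 0.274
grip_force: 40.0
```

```bash
python3 - <<'E'
from h import *
go(-.1,-.029)
im=eyes.capture('scene');cv2.imwrite('pics/s6.png',cv2.resize(im[190:400,150:450,::-1],None,fx=2.5,fy=2.5,interpolation=2))
E
```

```text
tool d [-0.0001 -0.0005 -0.    ] yaw 0.0196 board -0.0996 -0.0289 0.1005
```

View pics/s6.png

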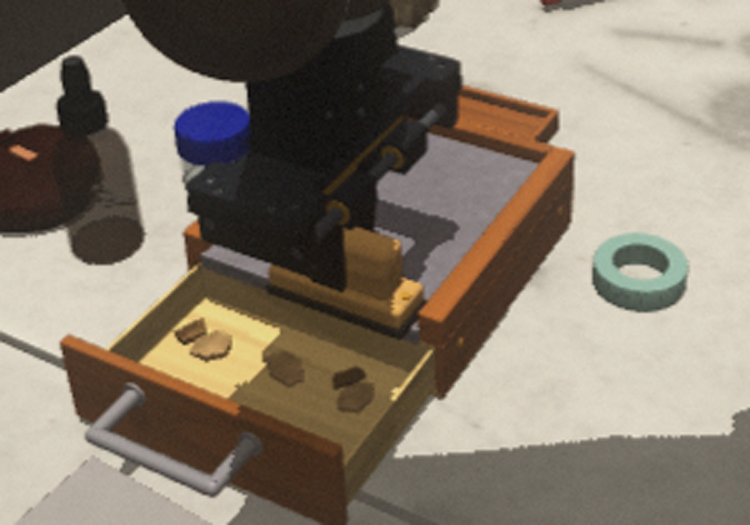

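All five chips lie in the drawer, at about (190,330), (210,345), (285,367), (350,377) and (355,398). Now the scraper goes to its rest.

Emit:
steer_hand([
  [0, 0, -0.02, 0, 0.1],
  [0, 0, -0.03, 0, 0.1],
  [0.006, 0.047, 0, 0, 0.1],
  [0.006, 0.047, 0, 0, 0.1],
  [0.006, 0.047, 0, 0, 0.1],
  [0.006, 0.047, 0, 0, 0.1],
  [0.005, 0.047, 0, 0, 0.1],
  [0, 0, 0, 0, 0.1],
])

```text
t: 19.88
ee_pos: [0.5905, -0.1402, 0.1477]
ee_rot: [-0.0, 1.0, 0.007, -0.001]
wrist_force: [-0.6, 0.4, -2.5]
finger_gap: 0.272
grip_force: 40.0
```

```bash
python3 - <<'E'
from h import *
go(.136,0,.1005)
E
```

```text
tool d [ 0.0011 -0.0022  0.0472] yaw 0.0132 board 0.1383 -0.001 0.1477
```

Emit:
steer_hand([
  [0, 0, 0.02, 0, 0.1],
  [0, 0, 0.01, 0, 0.1],
  [0, 0, 0, 0, 0.1],
])

```text
t: 20.25
ee_pos: [0.5906, -0.1371, 0.1179]
ee_rot: [-0.0, 1.0, 0.01, -0.002]
wrist_force: [-0.7, 0.2, -2.1]
finger_gap: 0.272
grip_force: 40.0
```

```bash
python3 - <<'E'
from h import *
go(.136,0,.1005)
E
```

```text
tool d [0.0009 0.0009 0.0174] yaw 0.019 board 0.1352 -0.0009 0.1179
```

Emit:
steer_hand([
  [0.001, 0.001, 0.008, 0, 0.1],
  [0, 0, 0.007, 0, 0.1],
  [0, 0, 0.002, 0, 0.1],
  [0, 0, 0.001, 0, 0.1],
  [0, 0, 0, 0, 0.1],
])

```text
t: 20.88
ee_pos: [0.5926, -0.1391, 0.1013]
ee_rot: [0.0, 1.0, 0.009, 0.0]
wrist_force: [-0.5, 0.2, -1.4]
finger_gap: 0.274
grip_force: 40.0
```

```bash
python3 -c "
from h import *
go(.136,0,.1005)"
```

```text
tool d [-0.0011 -0.0012  0.0008] yaw 0.0182 board 0.1372 0.0011 0.1013
```

Emit:
steer_hand([
  [0, 0, 0.001, 0, 0.1],
  [0, 0, 0, 0, 0.5],
  [0, 0, 0, 0, 0.5],
  [0, 0, 0, 0, 0.5],
  [0, 0, -0.02, 0, 0.5],
  [0, 0, -0.04, 0, 0.5],
  [0, 0, -0.03, 0, 0.5],
  [0, 0, 0, 0, 0.3],
])

```text
t: 21.88
ee_pos: [0.5941, -0.1392, 0.1934]
ee_rot: [0.0, 1.0, 0.009, 0.003]
wrist_force: [0.8, -0.2, -0.0]
finger_gap: 0.449
grip_force: 0.0
```

```bash
python3 - <<'E'
from h import *
p,M=tool();print((M.T@(np.array([.586,.2605,.15])-p)).round(4))
im=eyes.capture('scene');cv2.imwrite('pics/s7.png',cv2.resize(im[190:400,150:450,::-1],None,fx=2.5,fy=2.5,interpolation=2))
E
```

```text
[-0.0009 -0.3998  0.0432]
```

View pics/s7.png

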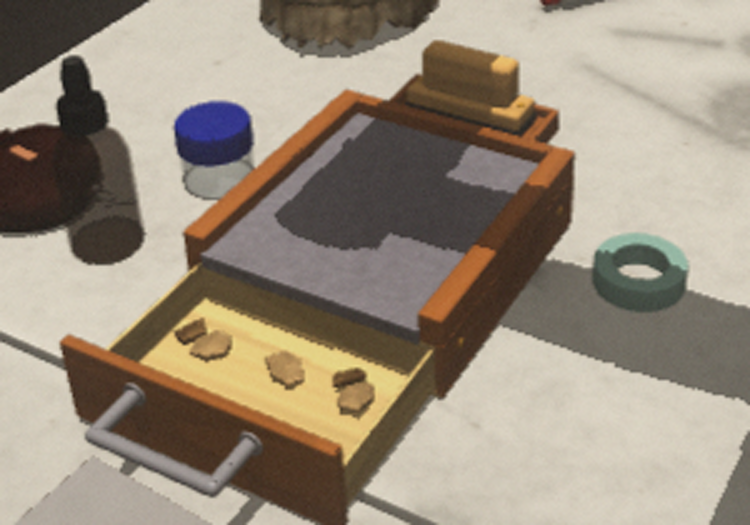

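The scraper stands upright in its rest (about (470,85)). The surface is bare and all five chips are in the drawer. Next is the handle.

Emit:
steer_hand([
  [0, -0.057, 0, 0, 0.3],
  [0, -0.057, 0, 0, 0.3],
  [0, -0.057, 0, 0, 0.3],
  [0, -0.057, 0, 0, 0.3],
  [0, -0.057, 0, 0, 0.3],
  [0, -0.057, 0, 0, 0.3],
  [0, -0.057, 0, 0, 0.3],
  [0, 0, 0.03, 0, 0.3],
], force=25)

```text
t: 22.92
ee_pos: [0.5857, 0.2645, 0.1603]
ee_rot: [-0.001, 1.0, 0.012, 0.002]
wrist_force: [-0.9, -0.2, -0.8]
finger_gap: 0.299
grip_force: 0.0
```

Emit:
steer_hand([
  [0, 0, 0.04, 0, 0.3],
  [0, 0, 0, 0, 0.3],
])

```text
t: 23.18
ee_pos: [0.5823, 0.2582, 0.1152]
ee_rot: [0.003, 1.0, 0.009, -0.005]
wrist_force: [0.5, -0.4, 0.4]
finger_gap: 0.299
grip_force: 0.0
```

```bash
python3 -c "
from h import *
p,M=tool();print((M.T@(np.array([.586,.2605,.0525])-p)).round(4))"
```

```text
[ 0.0043 -0.0026  0.0627]
```

Emit:
steer_hand([
  [0.003, -0.001, 0.02, 0, 0.3],
  [0, 0, 0.02, 0, 0.3],
  [0, 0, 0.015, 0, 0.3],
  [0, 0, 0, 0, 0.3],
  [0, 0, 0, 0, 0.05],
  [0, 0, 0, 0, 0.05],
  [0, 0, 0, 0, 0.05],
], force=25)

```text
t: 24.05
ee_pos: [0.5887, 0.2599, 0.0662]
ee_rot: [0.001, 1.0, 0.009, 0.0]
wrist_force: [1.8, -3.7, 1.6]
finger_gap: 0.103
grip_force: 25.0
```

Emit:
steer_hand([
  [0, 0, 0, 0, 0.3],
  [0, 0, 0, 0, 0.3],
  [0, 0, 0.013, 0, 0.3],
  [0, 0, 0, 0, 0.3],
  [0, 0, 0, 0, 0.05],
  [0, 0, 0, 0, 0.05],
  [0, 0, 0, 0, 0.05],
], force=25)

```text
t: 24.92
ee_pos: [0.5882, 0.2598, 0.0523]
ee_rot: [0.001, 1.0, 0.009, -0.0]
wrist_force: [0.9, -4.1, 0.5]
finger_gap: 0.101
grip_force: 25.0
```

Emit:
steer_hand([
  [0, 0.008, 0, 0, 0.05],
  [0, 0.013, 0, 0, 0.05],
  [0, 0.015, 0, 0, 0.05],
  [0, 0.015, 0, 0, 0.05],
  [0, 0.015, 0, 0, 0.05],
  [0, 0.015, 0, 0, 0.05],
  [0, 0.013, 0, 0, 0.05],
  [0, 0.008, 0, 0, 0.05],
])

```text
t: 25.92
ee_pos: [0.5901, 0.1578, 0.0523]
ee_rot: [0.0, 1.0, 0.009, -0.0]
wrist_force: [-0.8, 2.0, 0.9]
finger_gap: 0.107
grip_force: 25.0
```

Emit:
steer_hand([
  [0, 0.004, 0, 0, 0.05],
  [0, 0.002, 0, 0, 0.05],
  [0, 0, 0, 0, 0.05],
])

```text
t: 26.3
ee_pos: [0.5902, 0.1527, 0.0523]
ee_rot: [0.0, 1.0, 0.009, -0.0]
wrist_force: [0.1, -1.1, 0.6]
finger_gap: 0.103
grip_force: 25.0
```

Emit:
steer_hand([
  [0, 0.002, 0, 0, 0.05],
  [0, 0.002, 0, 0, 0.05],
  [0, 0.002, 0, 0, 0.05],
  [0, 0, 0, 0, 0.05],
])

```text
t: 26.8
ee_pos: [0.5903, 0.1496, 0.0523]
ee_rot: [-0.002, 1.0, 0.009, 0.001]
wrist_force: [-2.6, 9.3, 1.5]
finger_gap: 0.103
grip_force: 25.0
```

Emit:
steer_hand([
  [0, 0.002, 0, 0, 0.05],
  [0, 0, 0, 0, 0.05],
  [0, -0.003, 0, 0, 0.3],
  [0, 0, 0, 0, 0.3],
  [0, 0, 0, 0, 0.3],
  [0, 0, -0.03, 0, 0.3],
  [0, 0, -0.05, 0, 0.3],
  [0, 0, -0.05, 0, 0.3],
])

```text
t: 27.8
ee_pos: [0.59, 0.147, 0.1832]
ee_rot: [0.0, 1.0, 0.009, -0.001]
wrist_force: [0.6, 0.4, 0.1]
finger_gap: 0.297
grip_force: 0.0
```

Emit:
steer_hand([
  [0, -0.05, -0.03, 0, 0.3],
  [0, -0.06, 0, 0, 0.3],
  [0, -0.06, 0, 0, 0.3],
  [-0.05, 0, 0, 0, 0.3],
  [-0.05, 0, 0, 0, 0.3],
  [0, 0, 0, 0, 0.3],
])

```text
t: 28.55
ee_pos: [0.4845, 0.3151, 0.2122]
ee_rot: [0.001, 1.0, 0.01, -0.001]
wrist_force: [-0.3, -0.2, 0.7]
finger_gap: 0.307
grip_force: 0.0
```

```bash
python3 - <<'E'
from h import *
i=eyes.camera_info('top')
for n in('top','scene'):
    im=eyes.capture(n);cv2.imwrite(f'pics/{n}8.png',im[:,:,::-1])
a=cv2.imread('pics/top8.png')[105:355,180:390];b=cv2.imread('pics/scene8.png')[180:360,130:440]
cv2.imwrite('pics/m8.png',np.hstack([cv2.resize(a,(350,417),interpolation=2),cv2.resize(b,(440,417),interpolation=2)]))
E
```

```text
(no output)
```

View pics/m8.png

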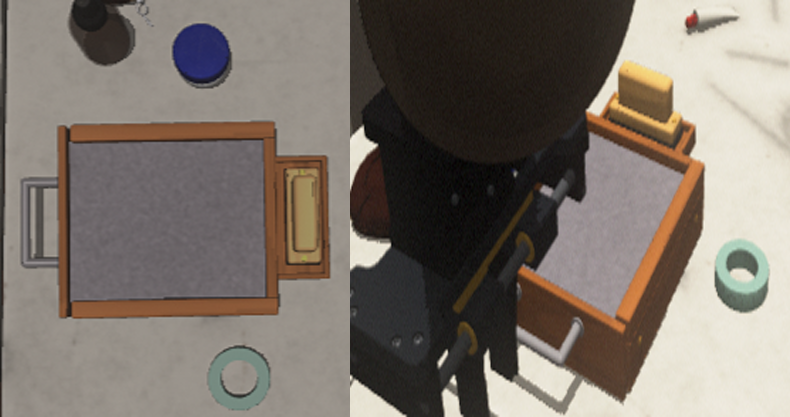

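The top view shows the surface bare, the scraper in its rest, the bystanders in place and the drawer in. I'll check numerically that it is fully shut.

```bash
python3 - <<'E'
from h import *
i=eyes.camera_info('top')
for f in('top0','top8'):
    im=cv2.imread(f'pics/{f}.png').astype(float)
    s=(im[:,:,2]-im[:,:,0])[[195,200,275,280]].mean(0) # wood redness rows through the front
    x=np.arange(204,217);d=np.diff(s[204:218]).clip(0);xe=(x+.5)@d/d.sum()
    y=ray(i,(xe,237),.068);print(f,xe.round(2),'front outer xb',((y[:2]-C)@BX).round(4),s[206:226].round().tolist())
E
```

```text
top0 210.34 front outer xb -0.1197 [14.0, 14.0, 13.0, 10.0, 38.0, 71.0, 73.0, 74.0, 62.0, 32.0, 14.0, 16.0, 16.0, 16.0, 18.0, 20.0, 6.0, 3.0, 3.0, 4.0]
top8 214.63 front outer xb -0.1124 [14.0, 14.0, 15.0, 14.0, 14.0, 14.0, 14.0, 13.0, 18.0, 52.0, 74.0, 72.0, 72.0, 53.0, 25.0, 12.0, 4.0, 3.0, 3.0, 3.0]
```

```bash
python3 -c "
from plant import robot, eyes, status, job_done
print(job_done())"
```

```text
the job is handed in; nothing more can be done
None
```

The job is handed in, and no verdict came back: all five chips are in the drawer, which measures shut to within about 0.5 mm, the scraper stands upright in its rest, and the jar, bottle and tape look unmoved.

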